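# Hang the sewing bin on the organiser rail before the drive

## Task

We are about to drive off: take the tall grey sewing bin with the hook at its back, lift it over the lip of the aluminium rail on the organiser board and lower it gently, beside the spool holder, until its hook is fully home in the channel behind the lip and the bin hangs upright and still. Do not let go before the rail carries it or let it drop into place, do not lean hard on the rail, keep the bin upright all the while and leave the other things on the table where they are.

Things in the scene. Friction and masses are not known exactly. Their poses are not given: they have to be found in the camera images.
- bin: Hook-on sewing bin: open grey metal box 66 mm deep (its x), 56 mm wide (y), 130 mm high, 0.2 to 0.4 kg, standing on the table; the spools and sticks fixed in it rise to 146 mm. Origin: centre of its underside; z up, x towards its back, where hook and spacer foot are. Its two plain sides, 56 mm apart, can be gripped near the rim from above.
- bin_hook (a point): Middle of the lower edge of the hook's tongue (bin frame x 44, y 0, z 108 mm). The hook, 44 mm wide, at the rim of the bin's back (back face x = 33 mm): a flange, z 126 to 130 mm, runs back to x = 46.5 mm and ends in a tongue turned down, 5 mm thick (x 41.5 to 46.5 mm), its lower edge at z 108 mm.
- bin_foot (a point): Middle of the rear face of the black spacer foot low on the bin's back (bin frame x 52, y 0, z 7 mm); foot 40 mm wide, 10 mm high. Hung up, it leans on the board. With the foot just touching the board and the bin square to it, the tongue stands over the channel with 1.5 mm to the rail's back plate and 3.5 mm to the lip: slid straight down, it goes in.
- board: Upright plywood organiser board, 420 mm wide (its y), 12 mm thick, top edge 200 mm above the table, on a flat steel foot 6 mm high that reaches 47 mm out in front; fixed. Origin: on the table below the middle of its front face; z up, y along the rail, x horizontal INTO the board: the face is at x = 0, the free side is -x. Its face below the rail is bare between y = -160 and 160 mm.
- rail_lowest (a point): Fixed point on the board (x -9, y 0, z 120 mm): middle of the channel floor IF the rail were at its lowest. The aluminium rail (y -190 to 190 mm, ends capped) is clipped in anywhere from there to 45 mm higher; this height differs each time and is not measured: feel or see it. It does not shift or give.
- rail_highest (a point): Fixed point, x -9, z 165 mm: channel floor if at its highest. Rail section: back plate x -4 to 0 mm, from 4 mm below to 28 mm above the floor; channel 10 mm wide, x -14 to -4 mm; floor 4 mm thick; anti-jump lip x -18 to -14 mm, 14 mm high above the floor. Seated, the tongue stands on the floor, flange 4 mm above the lip; let go, the bin moves out some 2 mm and leans back some 2 degrees.
- holder (a joint): Spool holder hanging on the same rail: its middle is at board y = -130 mm + this value (0 to 110 mm). A grey tray 78 mm wide along the rail, reaching 84 mm out from the board, with two upright spools ending 30 mm above the channel floor. Keep bin and fingers clear of it; the rail on its +y side is free.
- pot: Bystander: a grey open box without a hook, 60 x 60 x 75 mm high, origin at the centre of its underside; leave alone.
- tumbler: Bystander: a glass tumbler, 80 mm across, 95 mm high, origin at the centre of its underside; leave alone.
- spool: Bystander: a black thread spool standing up, 38 mm across, 49 mm high, origin at the centre of its underside; leave alone.
- scissors: Bystander: scissors with black handles, 210 mm long, 12 mm high, lying on the grey mat; origin near the pivot; leave alone.
- pliers: Bystander: pliers, 160 mm long, 13 mm high, lying flat; origin near the middle; leave alone.
- phone: Bystander: a black telephone, 150 x 72 x 9 mm, lying flat; origin at the centre of its underside; leave alone.
- pin_tin: Bystander: a round steel tin, 86 mm across, 32 mm high, origin at the centre of its underside; leave alone.
- tweezers: Bystander: steel tweezers, 120 mm long, 8 mm high, lying flat; origin near the middle; leave alone.
Things that resemble listed ones, but are neither listed nor needed, are in the scene too. What is shaped like the bin but purple is not meant.

How it is judged:
By the outcome, as a careful person would: the job done as asked, in the order asked, and still so for the second after the job is handed in, with the robot touching nothing.
It also fails if it takes over 51 s, if anything falls off the work surface, if the arm or the gripper's body presses on something with over 40 N, if the wrist force passes 120 N, or if a joint passes its speed limit or range.

## Robot

A 7-joint arm with a two-finger parallel gripper is mounted at the origin on the work surface. World frame = base frame: x ahead of the robot, y to its left, z up, the work surface at z = 0. Lengths are in m, angles in rad, forces in N, time in s.
With the tool pointing down it reaches from about 0.4 to 0.85 m from the base axis. Payload 6.9 kg.
Tool frame: the origin (TCP) lies midway between the tips of the shut fingers; the grasp point (between the pads) lies behind it (ctrl.pinch_z is the z of the grasp point in the tool frame, in m); z points along the fingers, y is the line along which they close (so a half turn about z gives the same grasp; the last joint's range is limited). The gripper opens to 85 mm and grips with 20 to 120 N. Pads are 22 mm wide; open, the fingers measure 114 mm over their backs; the gripper's body (76 mm by 85 mm) begins 54 mm behind the grasp point. The pads swing forward as they close: fully open they stand 13 mm farther back than shut.
Start: joints at [1.381, 0.507, -0.238, 1.5, 0.126, 1.149, -0.155], TCP at [0.182, -0.598, 0.231] pointing down, gripper open.
Joint ranges: [-3.08, 3.08], [-0.24, 2.05], [-1.43, 1.35], [0, 2.5], [-1.52, 4.66], [0.17, 1.96], [-2.89, 2.89]. Speed limits (rad/s): [2.39, 2.39, 3.14, 3.14, 3.14, 3.14, 3.14].

## Interface

Orientations are given as a unit quaternion [w, x, y, z].
In Python, from station import ctrl, get_state, vision, ticket, models gives the robot as it stands. Calls block until the motion is done:
- ctrl.movep(position, orientation): joint-space move of the TCP to a pose.
- ctrl.movel(position, frame=None, max_speed=0.15): straight line of the TCP; frame=None keeps the orientation; max_speed is the mean speed in m/s.
- ctrl.set_joints(angles): joint-space move.
- ctrl.ungrasp() and ctrl.close_gripper(force=None): open the fingers fully, or close them until they stop; force is the grip in N (None keeps the last).
- ctrl.pause(seconds).
- ctrl.ik(position, orientation): joint angles nearest the present ones, or None.
- get_state(): the state.
- vision.grab_frame(name): name is "side" or "top" or "wrist"; returns (picture, depth): 400x640x3 uint8, blue, green, red; 400x640 float32, m along the optical axis (not along the pixel's ray), 0 where there is no reading.
- vision.camera_info(name): a dict with "mtx" (3x3 intrinsics, pixels), "dist_coeffs" ([k1, k2, p1, p2, k3] as OpenCV has them; the pictures are not rectified), "R" (3x3) and "t" (3): a world point X has camera coordinates R X + t; the wrist camera has in their place "hand_eye" (4x4, takes a point from camera to tool coordinates, whose origin is the TCP and whose axes are the flange's). Camera axes: x right, y down, z forward; pixel columns grow to the right and rows downward; lengths in m; the calibration is good to about 2 mm. A picture is of the moment at which its call begins: read the wrist's pose just before it. camera_info takes no time and is no camera call.
A pose or a line that the arm cannot do raises ctrl.Unreachable and nothing moves.
- ticket.close_job(): hands the job in; it is judged then, once.
Trained networks look in the newest picture that a camera, given by its name, has taken for a name from the list of things; names that differ only in an ending like _2 or _b are one class to them, and where a whole thing is asked for, a point or a joint stands for the part that bears it (a point fixed in the world has none). Each returns a list of dicts, best first, with "p" (0 to 1); they miss things now and then, are a little off and sometimes report something else, mostly with a low value. They report only what shows in the picture. A call takes as long as a camera call. They do not tell look-alikes from the thing itself.
- models.recognise(camera, target): "point" ([column, row] in pixels, amid what is visible of it).
- models.masks_of(camera, target): "mask" (400x640 bool, what is visible of it) and "point" ([column, row] in pixels, amid what is visible of it).
The state is a dict: "time": time; "qpos": joint angles; "qd": joint speeds; "tau": joint torques, N m; "tcp_pos": TCP position; "eef_rot": TCP orientation; "contact_force": force on the tool from outside, world axes, zero at the start; "wrist_torque": the same for the moment, N m; "width": finger opening in m; "gripper_force": force on a finger pad.
Only numpy, scipy, OpenCV 4.12 (cv2) and the standard library are available. Lean on these libraries where they do the work, as an engineer would, in place of code of your own. Each camera call takes 0.05 s, during which the arm holds its last target. There are 200 camera calls.

## Working session

There is one attempt and no reset: what is moved stays moved. The work goes in short steps, each a Python script; the robot and the scene stay as the last script left them, time stands still between calls to the robot, and variables do not carry over. Pictures are saved under pics/ and viewed, at most 10 in all, crops included, and the job is handed in when it is done.

```bash
ls; mkdir -p pics
cat > h.py <<'E'
import numpy as np, cv2
from scipy.spatial.transform import Rotation as Ro
from station import ctrl, get_state, vision, ticket, models
def cloud(name, grab=None):
    """world points HxWx3 (nan where no depth)"""
    s=get_state(); img,d=grab or vision.grab_frame(name); c=vision.camera_info(name)
    vv,uu=np.mgrid[0:400,0:640]
    n=cv2.undistortPoints(np.stack([uu,vv],-1).reshape(-1,1,2).astype(np.float64),np.array(c["mtx"]),np.array(c["dist_coeffs"])).reshape(400,640,2)
    P=np.dstack([n,np.ones((400,640))])*d[...,None]; P[d<=0]=np.nan
    if "hand_eye" in c:
        H=np.array(c["hand_eye"]); q=s["eef_rot"]; R=Ro.from_quat([q[1],q[2],q[3],q[0]]).as_matrix()
        W=(P@H[:3,:3].T+H[:3,3])@R.T+np.array(s["tcp_pos"])
    else:
        W=(P-np.array(c["t"]))@np.array(c["R"])
    return img,d,W
E
python3 - <<'E'
from h import *
for n in ("side","top"):
    img,d,W=cloud(n); cv2.imwrite(f"pics/{n}0.png",img); np.save(f"{n}0.npy",W)
    for t in ("bin","pot","holder","board","bin_hook","bin_foot"):
        for r in models.masks_of(n,t)[:4]:
            w=W[r["mask"]]; print(n,t,round(r["p"],2),np.round(r["point"]),r["mask"].sum(),np.nanmedian(w,0).round(3),np.nanpercentile(w[:,2],98).round(3))
s=get_state(); print(s["time"],s["tcp_pos"],s["eef_rot"],ctrl.pinch_z,s["contact_force"],vision.camera_info("wrist")["hand_eye"])
E
```

```text
pics
side bin 0.76 [356. 259.] 1341 [ 0.514 -0.221  0.094] 0.138
side pot 0.72 [356. 204.] 693 [0.613 0.067 0.047] 0.076
side holder 0.87 [341. 136.] 559 [0.636 0.341 0.142] 0.163
side board 0.66 [309. 149.] 5734 [0.534 0.341 0.103] 0.2
side board 0.36 [379. 363.] 1266 [ 0.485 -0.478  0.013] 0.019
side bin_hook 0.93 [356. 261.] 1311 [ 0.515 -0.221  0.094] 0.138
side bin_hook 0.58 [284. 227.] 584 [0.385 0.043 0.031] 0.036
side bin_foot 0.61 [356. 258.] 1333 [ 0.514 -0.221  0.094] 0.138
top bin 0.7 [369. 186.] 801 [ 0.516 -0.182  0.112] 0.137
top bin 0.59 [411. 306.] 832 [ 0.183 -0.281  0.115] 0.14
top pot 0.88 [276. 161.] 494 [0.624 0.094 0.023] 0.077
top pot 0.56 [294. 193.] 146 [0.515 0.038 0.048] 0.053
top holder 0.95 [185. 144.] 860 [0.635 0.352 0.144] 0.163
top board 0.94 [184. 178.] 6326 [0.549 0.354 0.037] 0.202
top board 0.71 [330. 130.] 406 [ 0.727 -0.071  0.011] 0.018
top bin_hook 0.61 [370. 188.] 793 [ 0.516 -0.183  0.113] 0.137
top bin_hook 0.59 [409. 308.] 795 [ 0.183 -0.28   0.115] 0.141
top bin_foot 0.62 [367. 187.] 846 [ 0.517 -0.182  0.111] 0.137
top bin_foot 0.62 [408. 309.] 843 [ 0.182 -0.278  0.114] 0.14
top bin_foot 0.21 [461. 199.] 695 [ 0.497 -0.474  0.014] 0.02
0.7 [ 0.18217094 -0.59784602  0.23129208] [3.92075726e-07 9.89081513e-01 1.47369471e-01 2.28140381e-07] -0.0187 [ 0.3236775   0.3871433  -0.57487739] [[-1.28318910e-04 -9.61112411e-01 -2.76157413e-01  6.99958669e-02]
 [ 9.99999953e-01 -1.99840735e-04  2.30848435e-04  5.20757648e-04]
 [-2.77058796e-04 -2.76157370e-01  9.61112392e-01 -1.43399644e-01]
 [ 0.00000000e+00  0.00000000e+00  0.00000000e+00  1.00000000e+00]]
```

View pics/top0.png

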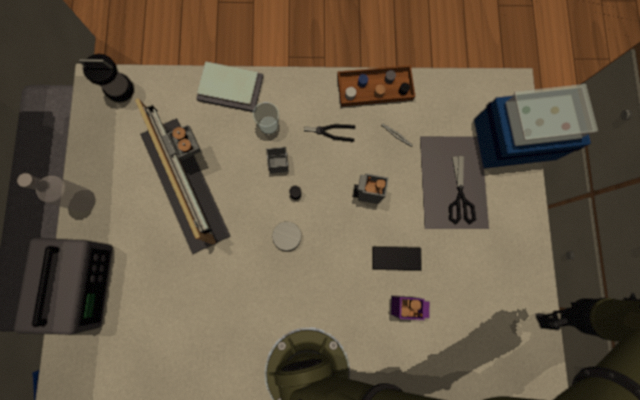

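View pics/side0.png

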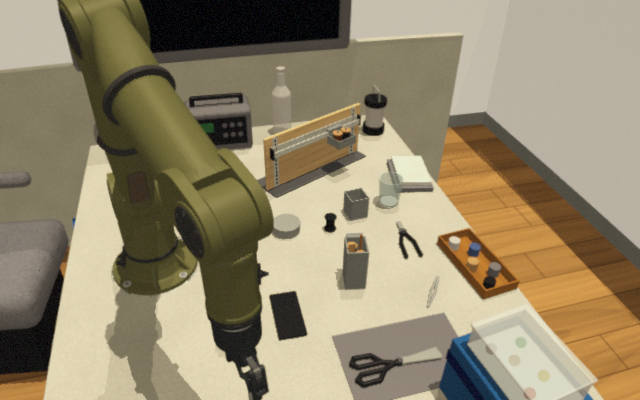

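Candidates: grey bin with hook at top (372,188), side (356,260), which matches. The purple twin at top (409,307) is excluded, and the small pot at top (277,160) is short and has no hook. The board's free side faces right (world -y). The holder sits at its far end, top (185,144).

```bash
cat >> h.py <<'E'
def rot_tool(bx):   # tool down, tool x = -bx (yaw vector)
    x=-np.array([bx[0],bx[1],0.])/np.hypot(*bx[:2]); z=np.array([0,0,-1.]); R=np.stack([x,np.cross(z,x),z],1)
    q=Ro.from_matrix(R).as_quat(); return [q[3],q[0],q[1],q[2]]
E
python3 - <<'E'
from h import *
W=np.load("top0.npy"); 
z=W[...,2]
sub=np.zeros(z.shape,bool); sub[165:215,345:400]=1
m=sub&(z>0.115)&(z<0.136)
r=cv2.minAreaRect((W[m][:,:2]*1000).astype(np.float32)); print("bin rect mm",r,m.sum())
sub[:]=0; sub[90:260,120:240]=1
m=sub&(z>0.193)&(z<.215); P=W[m][:,:2].astype(np.float32)
l=cv2.fitLine(P,cv2.DIST_HUBER,0,.01,.01).ravel(); t=(P-l[2:])@l[:2]; n=np.array([-l[1],l[0]]); print("board top",l,np.percentile(t,[1,99]),np.percentile((P-l[2:])@n,[2,98]),n,m.sum())
bx=np.array([0.,1]); 
for q in (rot_tool([0,1]),rot_tool([0,-1])):
  print(ctrl.ik([.51,-.2,.3],q), ctrl.ik([.5,.28,.3],q))
E
```

```text
bin rect mm ((521.9208984375, -185.14578247070312), (79.68374633789062, 57.83445739746094), 79.2160873413086) 351
board top [0.89975387 0.43639773 0.54293495 0.36692327] [-0.19532539  0.21336898] [-0.00664073  0.00666506] [-0.43639773  0.89975387] 775
[ 0.33675302  0.3321175  -0.01099185  1.58880241  0.00381522  1.2206937
 -2.81653947] [ 0.13983789  0.59147647 -1.22476637  1.51600106  0.55861523  1.42693372
  2.03100259]
[ 0.83794867  0.40120967 -0.7645009   1.58244043  0.28659266  1.27389543
  0.02865827] [ 0.07872741  0.52811255 -1.0619912   1.51663938  0.46563943  1.37111891
 -1.01801516]
```

Run:
```python
from h import *
n=np.array([-.4364,.89975]); by=np.array([-.89975,-.4364]); O=np.array([.551+.0026,.371-.0054])
v=O-.02*n+.02*by
for s in (1,-1):
    q=rot_tool(s*by); j=ctrl.ik([*v,.36],q); print(s,j)
    if j is not None and abs(j[6])<2.6: break
ctrl.movep([*v,.36],q); print(get_state()["time"])
img,d,W=cloud("wrist"); cv2.imwrite("pics/w1.png",img); np.save("w1.npy",W)
for r in models.masks_of("wrist","holder")[:2]:
    w=W[r["mask"]]; print(r["p"],r["point"],(w[:,:2]-O)@np.stack([n,by],1)[:, 1:].ravel() if 0 else np.nanpercentile((w[:,:2]-O)@by,[1,50,99]).round(4))
X=(W[...,:2]-O)@n; Y=(W[...,:2]-O)@by; Z=W[...,2]
for y0 in (.02,.06,.1,.14):
    m=(abs(Y-y0)<.006)&(Z>.06)&(abs(X)<.06)
    print(y0,m.sum())
    for a in np.arange(-.03,.02,.002):
        k=m&(X>=a)&(X<a+.002)
        if k.sum()>3: print("  %.3f"%a,np.nanpercentile(Z[k],[5,50,95]).round(4),k.sum())
```

```text
1 [-0.1431609   0.56603645 -0.88305372  1.20139965  0.4273003   1.55806595
 -2.06705622]
4.225
0.73 [357.2, 71.6] [-0.1122 -0.0768 -0.0356]
0.02 4083
  -0.020 [0.1503 0.1511 0.1518] 12
  -0.018 [0.1504 0.1516 0.1524] 24
  -0.016 [0.1372 0.1498 0.1515] 23
  -0.014 [0.1365 0.1373 0.1382] 21
  -0.012 [0.1364 0.1373 0.1381] 22
  -0.010 [0.1356 0.1374 0.1387] 22
  -0.008 [0.1358 0.1371 0.1386] 22
  -0.006 [0.1386 0.1633 0.1656] 37
  -0.004 [0.1637 0.1652 0.1665] 24
  -0.002 [0.1647 0.1933 0.2003] 61
  0.000 [0.1992 0.2004 0.2014] 32
  0.002 [0.1999 0.2009 0.2021] 28
  0.004 [0.1993 0.2008 0.2017] 31
  0.006 [0.1996 0.2007 0.2025] 34
  0.008 [0.1991 0.2002 0.2009] 27
  0.010 [0.197  0.1975 0.1985] 4
  0.016 [0.4406 0.4412 0.442 ] 22
  0.018 [0.4386 0.439  0.44  ] 17
0.06 387
  -0.020 [0.15   0.1512 0.1523] 10
  -0.018 [0.15   0.1513 0.152 ] 22
  -0.016 [0.1363 0.1439 0.1519] 22
  -0.014 [0.1359 0.1373 0.1387] 21
  -0.012 [0.1364 0.1374 0.138 ] 22
  -0.010 [0.1364 0.137  0.138 ] 12
  -0.008 [0.1364 0.1372 0.1382] 19
  -0.006 [0.1367 0.1518 0.1656] 35
  -0.004 [0.1641 0.1652 0.1662] 22
  -0.
[... 655 characters left out ...]
 24
  0.004 [0.1998 0.2006 0.2018] 24
  0.006 [0.2    0.2007 0.2016] 23
  0.008 [0.1993 0.2005 0.2015] 23
  0.010 [0.198  0.1991 0.1999] 11
0.14 345
  -0.020 [0.1501 0.1515 0.1521] 9
  -0.018 [0.1506 0.1513 0.1523] 19
  -0.016 [0.1373 0.1374 0.1378] 4
  -0.014 [0.1363 0.1374 0.1383] 19
  -0.012 [0.1363 0.1371 0.1386] 19
  -0.010 [0.1359 0.1371 0.1382] 18
  -0.008 [0.1365 0.1378 0.1383] 10
  -0.006 [0.1361 0.1488 0.1658] 32
  -0.004 [0.1638 0.1655 0.1665] 21
  -0.002 [0.1654 0.1935 0.2003] 45
  0.000 [0.1987 0.2003 0.2009] 21
  0.002 [0.1992 0.2004 0.201 ] 21
  0.004 [0.1993 0.2004 0.2017] 19
  0.006 [0.1996 0.2005 0.2015] 21
  0.008 [0.1992 0.2004 0.2012] 21
  0.010 [0.1973 0.1984 0.1988] 10
```

View pics/w1.png

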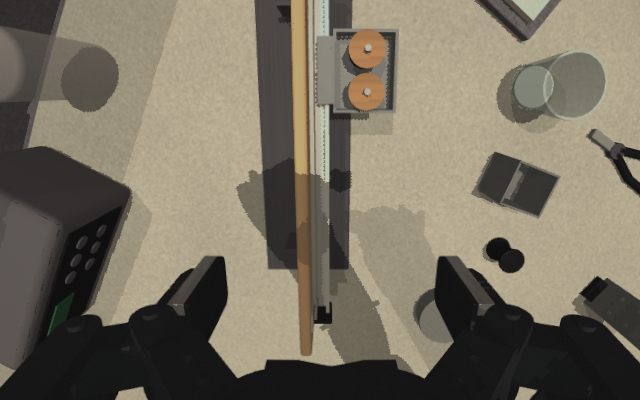

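The board is seen from above: rail channel at column ~322, holder spools at (367,48) and (367,92), and free rail below row ~130. Channel floor is at z ≈ 0.137. Next I'll refine the face line and look at the bin up close.

Run:
```python
from h import *
n=np.array([-.4364,.89975]); by=np.array([-.89975,-.4364]); O=np.array([.551+.0026,.371-.0054])
W=np.load("w1.npy"); X=(W[...,:2]-O)@n; Y=(W[...,:2]-O)@by; Z=W[...,2]
def edge(zlo,zhi,f,xr=(-.03,.03)):
    ys,xs=[],[]
    for y in np.arange(-.02,.15,.004):
        k=(abs(Y-y)<.002)&(Z>zlo)&(Z<zhi)&(X>xr[0])&(X<xr[1])
        if k.sum()>4: ys.append(y); xs.append(np.nanpercentile(X[k],f))
    p=np.polyfit(ys,xs,1); return p.round(5), np.std(np.polyval(p,ys)-xs).round(4)
print("face",edge(.196,.205,3),"back",edge(.196,.205,97),"lip in",edge(.148,.154,97,(-.03,-.01)),"lip out",edge(.148,.154,3,(-.03,-.01)),"floor in/out",edge(.134,.139,3,(-.03,0)),edge(.134,.139,97,(-.03,0)),"plate",edge(.163,.167,3,(-.02,.002)))
bx=np.array([.187,.982]); c=np.array([.5207,-.1918])
q=rot_tool(-bx); p=[*(c-.02*bx),.31]; print(ctrl.ik(p,q)); ctrl.movep(p,q); print(get_state()["time"])
img,d,W=cloud("wrist"); cv2.imwrite("pics/w2.png",img); np.save("w2.npy",W)
for r in models.masks_of("wrist","bin")[:2]:
    w=W[r["mask"]]; print(r["p"],r["point"],np.nanmedian(w,0))
L=(W[...,:2]-c); u=L@bx; vv=L@np.array([-bx[1],bx[0]]); Z=W[...,2]
m=(abs(u)<.06)&(abs(vv)<.05)&(Z>.124)&(Z<.135)
print(cv2.minAreaRect((W[m][:,:2]*1000).astype(np.float32)),np.nanmedian(Z[m]),m.sum())
```

```text
face (array([ 0.0024 , -0.00114]), np.float64(0.0002)) back (array([0.00166, 0.01006]), np.float64(0.0003)) lip in (array([ 0.00267, -0.01592]), np.float64(0.0003)) lip out (array([ 0.00363, -0.01901]), np.float64(0.0)) floor in/out (array([ 0.00477, -0.01474]), np.float64(0.0002)) (array([-0.0004 , -0.00573]), np.float64(0.0003)) plate (array([ 0.00111, -0.00503]), np.float64(0.0002))
[ 1.03686138  0.5302802  -1.16242118  1.5344253   0.49040913  1.40062545
 -0.34736766]
6.3167
0.81 [71.6, 270.3] [ 0.20767341 -0.27538946  0.1039563 ]
0.76 [334.2, 143.8] [ 0.52261269 -0.18706615  0.11880206]
((522.2398681640625, -185.52305603027344), (79.4613037109375, 56.25210952758789), 79.3257064819336) 0.1306894431856773 2070
```

View pics/w2.png

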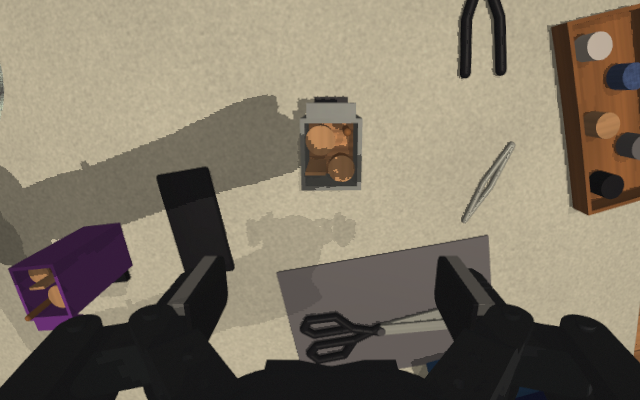

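The close view confirms the choice: grey bin at (331,145) with its hook flange at (330,110) pointing up in the picture. The purple twin is at (70,275). Grasping.

```bash
cat >> h.py <<'E'
a=np.deg2rad(79.33); BX=np.array([np.cos(a),np.sin(a)]); BC=np.array([.52224,-.18552])-.00675*BX
def st(tag=""):
    s=get_state(); print(tag,round(s["time"],2),np.round(s["tcp_pos"],4),"F",np.round(s["contact_force"],1),"M",np.round(s["wrist_torque"],2),"w",round(s["width"],4),round(s["gripper_force"],1)); return s
E
python3 - <<'E'
from h import *
q=rot_tool(-BX)
ctrl.movep([*BC,.20],q); st()
ctrl.movel([*BC,.094],max_speed=.1); st("down")
ctrl.close_gripper(50); st("grip")
ctrl.movel([*BC,.114],max_speed=.05); st("lift")
ctrl.movel([*BC,.234],max_speed=.15); s=st("up")
img,d,W=cloud("wrist"); cv2.imwrite("pics/w3.png",img)
q=s["eef_rot"]; R=Ro.from_quat([q[1],q[2],q[3],q[0]]).as_matrix(); T=(W-s["tcp_pos"])@R
for lo,hi in ((-.046,-.026),(-.043,-.031)):
    m=(abs(T[...,0])<.07)&(abs(T[...,1])<.028)&(T[...,2]>lo)&(T[...,2]<hi)
    A=np.c_[T[m][:,:2],np.ones(m.sum())]; 
    fl=m&(T[...,0]>.0345)   # flange (flat)
    print(m.sum(),cv2.minAreaRect((T[m][:,:2]*1000).astype(np.float32)),"flange z",np.nanmedian(T[fl][:,2]),fl.sum(),np.nanpercentile(T[fl][:,0],[2,98]),np.nanpercentile(T[fl][:,1],[2,98]))
    k=m&(T[...,0]<.0); print("front rim z",np.nanmedian(T[k][:,2]),k.sum())
E
```

```text
6.94 [ 0.5217 -0.1918  0.2009] F [ 0.2 -0.4  0.8] M [-0.04 -0.03 -0.03] w 0.0856 0.0
down 8.15 [ 0.5215 -0.1921  0.0946] F [-0.  -0.1  0.2] M [-0.02 -0.03  0.02] w 0.0853 0.0
grip 8.54 [ 0.5212 -0.1923  0.0946] F [-0.5 -0.4  5.7] M [-0.    0.35  0.01] w 0.0551 54.3
lift 9.09 [ 0.521  -0.1923  0.1141] F [-0.3  0.1 -2.8] M [-0.04 -0.01 -0.02] w 0.0554 53.5
up 10.04 [ 0.5204 -0.1923  0.2331] F [-0.7 -0.3 -2.5] M [0.01 0.02 0.01] w 0.0551 53.5
16623 ((7.825222015380859, 0.0037841796875), (55.996620178222656, 77.20521545410156), 89.98104858398438) flange z -0.03606307616257248 5926 [0.03477722 0.04625092] [-0.0212022  0.021129 ]
front rim z -0.03586510484360493 4225
14067 ((8.615352630615234, 0.0035228729248046875), (55.996620178222656, 75.62495422363281), 89.98104858398438) flange z -0.03612506990978278 5511 [0.034772  0.0462264] [-0.02118032  0.02116168]
front rim z -0.036273164544271666 2773
```

View pics/w3.png

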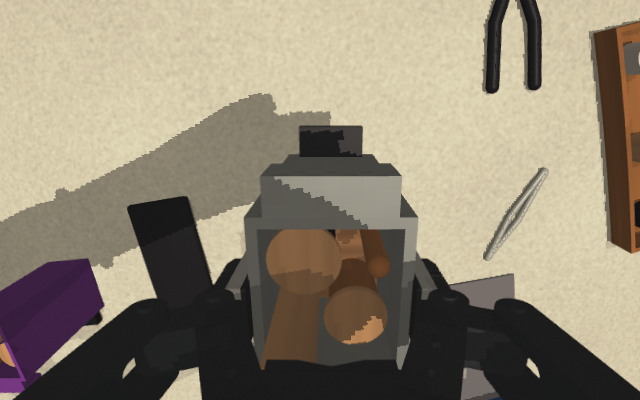

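The bin is held square and level: flange rear at tool x ≈ 46 mm, rim 36 mm behind the TCP. Carrying it to a standoff in front of the free rail.

```bash
cat >> h.py <<'E'
n0=np.array([-.4364,.89975]); b0=np.array([-.89975,-.4364])
N=n0-.0022*b0; N/=np.hypot(*N); BY=np.array([-N[1],N[0]])
F0=np.array([.5536,.3656])-.0015*n0     # board origin on face
QB=rot_tool(-N)
def tgt(gap,z,y=.06): return [*(F0+BY*y-N*(.052+gap)),z]
def rel(s): # gap, y, Fn, Fy, Fz
    p=np.array(s["tcp_pos"][:2])-F0; f=np.array(s["contact_force"]); return np.round([-(p@N)-.052,p@BY,s["tcp_pos"][2]],4),np.round([f[:2]@N,f[:2]@BY,f[2]],2)
E
python3 - <<'E'
from h import *
print(N,tgt(.06,.234))
try: ctrl.movel(tgt(.06,.234),QB,max_speed=.15)
except ctrl.Unreachable as e: print("unreach",e,ctrl.ik(tgt(.06,.234),QB))
s=st(); print(s["qpos"].round(2) if hasattr(s["qpos"],"round") else s["qpos"],s["eef_rot"],QB,rel(s))
E
```

```text
[-0.43442058  0.90071014] [np.float64(0.5488670964295441), np.float64(0.23730560431101755), 0.234]
 13.11 [0.549  0.2368 0.234 ] F [ 0.1  0.2 -2.3] M [-0.    0.05 -0.05] w 0.0552 53.5
[ 0.2   0.68 -1.18  1.56  0.64  1.33 -0.61] [ 9.60907913e-05  5.32121348e-01  8.46668086e-01 -1.20305004e-04] [np.float64(0.0), np.float64(0.5317797571026709), np.float64(0.8468826895950964), np.float64(0.0)] (array([0.0605, 0.0601, 0.234 ]), array([ 0.14, -0.13, -2.25]))
```

Run:
```python
from h import *
ctrl.movel(tgt(.05,.153),max_speed=.1); s=st(); print(rel(s))
img,d,W=cloud("wrist"); cv2.imwrite("pics/w4.png",img); np.save("w4.npy",W)
X=(W[...,:2]-F0)@N; Y=(W[...,:2]-F0)@BY; Z=W[...,2]
def e(zlo,zhi,x0,x1,y0,y1):
    for y in np.linspace(y0,y1,6):
        m=(Z>zlo)&(Z<zhi)&(X>x0)&(X<x1)&(abs(Y-y)<.004)
        print(y.round(3),m.sum(),np.nanpercentile(X[m],[3,97]).round(4) if m.sum() else "",np.nanmedian(Z[m]).round(4) if m.sum() else "")
print("board top");e(.195,.206,-.02,.03,.02,.1)
print("flange");e(.180,.195,-.09,-.03,.045,.075)
print("lip");e(.147,.154,-.03,.0,.0,.12)
```

```text
14.07 [0.5448 0.2467 0.1536] F [ 0.  -0.2 -2.5] M [ 0.   -0.01  0.01] w 0.0556 53.5
(array([0.0498, 0.0596, 0.1536]), array([-0.16,  0.07, -2.54]))
board top
0.02 0  
0.036 0  
0.052 0  
0.068 0  
0.084 0  
0.1 0  
flange
0.045 1794 [-0.0783 -0.0556] 0.1897
0.051 1643 [-0.0788 -0.0556] 0.1897
0.057 1475 [-0.0724 -0.0556] 0.1897
0.063 1495 [-0.0724 -0.0556] 0.1897
0.069 1506 [-0.0726 -0.0556] 0.1897
0.075 1501 [-0.0727 -0.0556] 0.1897
lip
0.0 308 [-0.0181 -0.0039] 0.1512
0.024 317 [-0.0181 -0.0039] 0.1512
0.048 343 [-0.0184 -0.0039] 0.1513
0.072 342 [-0.0183 -0.0039] 0.1512
0.096 337 [-0.0181 -0.004 ] 0.1512
0.12 311 [-0.0182 -0.004 ] 0.151
```

View pics/w4.png

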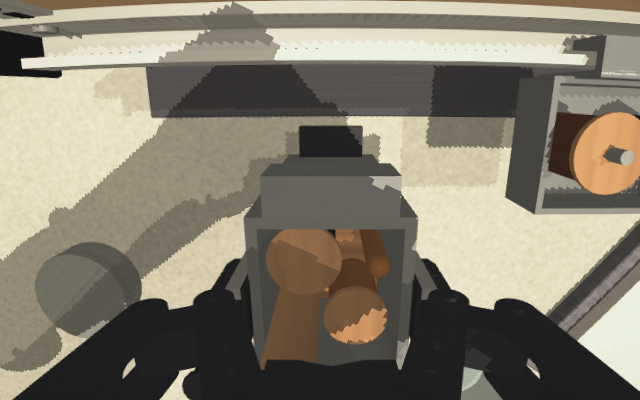

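Everything agrees: lip at X = -18 mm, square to the bin, gap 50 mm, and the tongue 16 mm above the lip top. The holder is well clear at right (600,155). Approaching to a light touch of the foot.

Run:
```python
from h import *
ctrl.movel(tgt(.004,.153),max_speed=.05); ctrl.pause(.2); s=get_state(); p0,f0=rel(s); print(s["time"],p0,f0)
g=.004
while g>-.003:
    g-=.0005; ctrl.movel(tgt(g,.153),max_speed=.01); ctrl.pause(.05); s=get_state(); p,f=rel(s); print(round(g,4),p,f)
    if abs(f[0]-f0[0])>1.5: break
print(s["time"])
```

```text
15.3917 [0.0044 0.06   0.153 ] [-0.5  -0.66 -2.22]
0.0035 [0.0035 0.06   0.153 ] [-0.21  0.08 -1.73]
0.003 [0.0029 0.06   0.153 ] [-0.02  0.23 -2.34]
0.0025 [0.0025 0.06   0.153 ] [ 0.11 -0.04 -2.29]
0.002 [0.002 0.06  0.153] [ 0.32 -0.71 -3.02]
0.0015 [0.0015 0.06   0.153 ] [ 0.04  1.   -1.91]
0.001 [0.001 0.06  0.153] [ 0.19 -0.61 -2.16]
0.0005 [0.0005 0.06   0.153 ] [ 0.67  0.4  -2.05]
0.0 [0.    0.06  0.153] [-0.25 -0.73 -1.54]
-0.0005 [-0.0004  0.06    0.153 ] [-0.47 -0.36 -2.28]
-0.001 [-0.0006  0.06    0.153 ] [-2.01 -0.25 -1.28]
18.3917
```

Contact at gap -0.4 mm, so the tongue is over the channel. Backing off 0.7 mm and lowering.

Run:
```python
from h import *
G=.0003
ctrl.movel(tgt(G,.153),max_speed=.01); ctrl.movel(tgt(G,.127),max_speed=.025); ctrl.pause(.15); s=get_state(); p,f=rel(s); print(s["time"],p,f)
if abs(f[0])<3 and abs(f[2]+2.4)<2.5:
  z=.127; n=0
  while z>.119:
    z-=.0005; ctrl.movel(tgt(G,z),max_speed=.01); ctrl.pause(.05); s=get_state(); p,f=rel(s); print(round(z,4),p,f)
    if f[2]>2: break
print(s["time"],s["wrist_torque"])
```

```text
20.0167 [0.0003 0.0599 0.1271] [ 0.75  0.   -2.46]
0.1265 [0.0003 0.06   0.1265] [-0.37  0.09 -2.37]
0.126 [0.0003 0.06   0.126 ] [ 0.31  0.29 -2.41]
0.1255 [0.0003 0.06   0.1255] [ 0.1   0.23 -2.64]
0.125 [0.0003 0.06   0.125 ] [ 0.23 -0.7  -1.86]
0.1245 [0.0003 0.06   0.1245] [-0.93 -0.07 -1.9 ]
0.124 [0.0003 0.06   0.124 ] [ 0.22  0.19 -3.39]
0.1235 [0.0003 0.06   0.1235] [-0.39  0.26 -2.56]
0.123 [0.0003 0.0599 0.1231] [ 0.69  0.85 -1.37]
0.1225 [0.0003 0.0599 0.123 ] [-1.94  1.75  4.69]
22.7167 [-0.22993081  0.37051868  0.08559736]
```

Seated: the stop is at z = 0.123, which puts the tongue edge on the 0.137 floor and lets the rail take the weight. Easing the pressure, releasing and withdrawing upward.

Run:
```python
from h import *
ctrl.movel(tgt(.0003,.1228),max_speed=.01); s=st(); print(rel(s))
ctrl.ungrasp(); ctrl.pause(.3); s=st("open"); print(rel(s))
p=tgt(.0003,.16); ctrl.movel(p,max_speed=.05); st()
ctrl.movel(tgt(.02,.30),max_speed=.12); ctrl.pause(.3); s=st()
img,d,W=cloud("wrist"); cv2.imwrite("pics/w5.png",img)
X=(W[...,:2]-F0)@N; Y=(W[...,:2]-F0)@BY; Z=W[...,2]
m=(abs(Y-.06)<.035)&(X>-.1)&(X<0)&(Z>.153)&(Z<.164)
print(cv2.minAreaRect((np.c_[X[m],Y[m]]*1000).astype(np.float32)))
for a,b in ((-.1,-.08),(-.03,-.015)):
    k=m&(X>a)&(X<b); print(a,np.nanmedian(Z[k]),k.sum())
```

```text
22.97 [0.523  0.2912 0.123 ] F [-0.7 -2.5  3.9] M [-0.14  0.26  0.01] w 0.0554 54.1
(array([0.0002, 0.0599, 0.123 ]), array([-1.96,  1.77,  3.9 ]))
open 23.68 [0.523  0.2911 0.1228] F [-0.   0.2  0.1] M [-0.   -0.02  0.06] w 0.0854 0.0
(array([0.0003, 0.06  , 0.1228]), array([ 0.15, -0.06,  0.1 ]))
 24.57 [0.5229 0.2909 0.1598] F [ 0.8  0.6 -0.1] M [-0.03  0.05  0.01] w 0.0853 0.0
 26.19 [0.5314 0.2733 0.2997] F [-0.   0.3 -0.2] M [-0.   -0.04  0.06] w 0.0852 0.0
((-43.45751953125, 60.36124801635742), (84.76012420654297, 56.325984954833984), 0.048431552946567535)
-0.1 0.15864904358823204 459
-0.03 0.15917446981539685 807
```

View pics/w5.png

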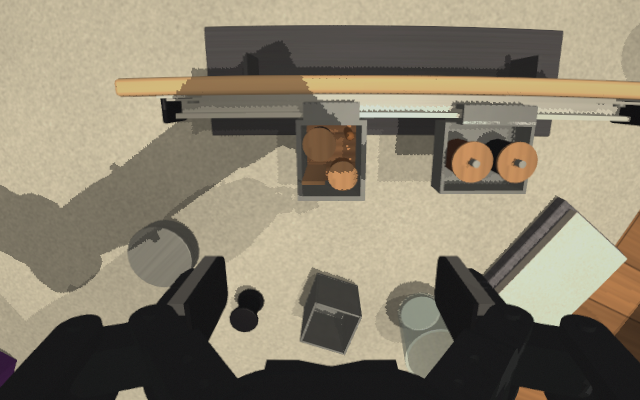

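The bin hangs at (332,150) beside the holder (485,150), its flange over the lip at (330,112), square and level. The bystanders are undisturbed and the gripper is clear.

```bash
python3 -c "
from h import *
print(ticket.close_job(), get_state()['time'])"
```

```text
the job is handed in; nothing more can be done
the job is handed in; nothing more can be done
```

The grey bin hangs upright on the rail beside the spool holder with its hook fully in the channel, released only once the rail carried it; I handed the job in shortly after 26 s on the robot's clock (limit 51 s).

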